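Set the planting stand's tilt to the mark

TASK

Set the tilt of the planting stand, ready for laying sloped layers in a glass: with the fingertips press down the spring-backed corner of its plate, at the round rubber pad, until the upright pointer is in line with the brass mark on the scale, then let go and leave it standing there. Press gently; do not grasp, push about or lift the stand, do not push the pointer itself, and leave the cup, plant, glass and spoon alone.

Things in the scene. Friction and masses are not known exactly. Their poses are not given: they have to be found in the camera images.
- stand: Loose tilting planting stand, 2 to 3.2 kg, free on the table, not to be shifted more than about 15 mm. Origin: centre of the underside of its dark steel base (200 x 200 x 15 mm). Its axes at yaw 0: x away from the robot, y to the robot's left, z up. +y and -y side below mean the stand's own.
- hinge (a point): Middle of the hinge, 55 mm above the table, which runs along the stand's x axis. It carries a 190 x 190 x 10 mm aluminium plate with a thin cork disc on top; level, the plate's top is 68 mm above the table.
- scale (a point): Middle of the printed face of the fan-shaped white scale board, at the stand's +x end, 124 mm from its middle. Board 6 mm thick, its top about 210 mm above the table, about 130 mm wide there; the face looks to +x and the pointer moves just in front of it. Axes as the stand's.
- plate (a joint): Tilt of the plate, rad, -0.26 to 0.28, 0 level. Grows as the padded corner (+y side) goes down; the pointer then leans to +y. A spring pushes that corner up, a friction hinge holds the plate where it is left: no spring-back on release. Pressing the pad takes 4 to 8 N, more the lower it is; pressing the -y edge with 1 to 5 N brings it back. Starts leaning to -y; must end equal to mark.
- mark (a joint): Angle of the mark on the scale in rad, about the same hinge and counted the same way as plate: the pointer is at the mark when both are equal. It lies on the stand's +y side, 0.03 to 0.24. It cannot be moved by touch.
- pad (a point): Middle of the top of the round black rubber pad (32 mm across, 8 mm above the plate) at the plate's -x, +y corner: 70 mm to -x and 75 mm to +y of the stand's middle, 76 mm above the table when level. It moves with the plate, about 7.5 mm down per 0.1 rad. Axes: the plate's, z out of the pad's top.
- pointer_tip (a point): Point near the top of the upright dark needle (5 to 7 mm wide, moving with the plate), 165 mm from the hinge. The needle's top reaches 175 mm from the hinge, 230 mm above the table when upright. At the mark it coincides with mark_tip.
- pointer: The needle; its origin lies on the hinge, above the stand's middle. Not to be touched.
- mark_tip (a point): Middle of the brass mark, a small block 16 mm wide across the scale, 26 mm high, riding on the curved rim of the scale board, 165 mm from the hinge.
- paper_cup: Empty paper cup, 72 mm across the rim, 85 mm high, 30 g, on the stand's +y side; origin under its middle. Leave it.
- succulent: Small succulent in a clay pot, 62 mm across, about 75 mm high, on the stand's +y side; origin under its middle. Leave it.
- glass: Open glass, 90 mm across, 100 mm high, on the stand's -y side; origin under its middle. Leave it.
- spoon: White plastic spoon 150 mm long, lying flat on the stand's -y side; origin about its middle. Leave it.

How it is judged:
At the end, for the whole second after the job is handed in: The pointer, let go, stands within 8 mm of the middle of the brass mark (within the mark's width) and at rest; the stand is within 15 mm and cup, plant, glass and spoon within 20 mm of where they stood (distance between pointer_tip and mark_tip below 0.008 m and velocity of joint plate between -0.02 and 0.02 rad/s and linear speed of stand below 0.02 m/s and distance of stand from where it was at the start of the episode below 0.015 m and distance of each of paper_cup, succulent, glass, spoon from where it was at the start of the episode below 0.02 m); the robot touches nothing.
It fails at once if the cup, plant, glass or spoon is moved more than 20 mm or lifted (distance of any of paper_cup, succulent, glass, spoon from where it was at the start of the episode above 0.02 m).
It fails at once if the stand is shoved, lifted or carried: more than 15 mm from where it stood (distance of stand from where it was at the start of the episode above 0.015 m).
It fails at once if the stand is tipped by more than 0.1 rad (angle between stand's own z axis and vertical above 0.1 rad).
It fails at once if the pointer itself is pushed (more than 1 N from the robot) (contact force between pointer and the fingers above 1 N or contact force between pointer and the arm above 1 N).
It fails at once if the stand is pressed or squeezed with more than 30 N (contact force between stand and the fingers above 30 N).
It also fails if it takes over 40 s, if anything falls off the work surface, if the arm or the gripper's body presses on something with over 40 N, if the wrist force passes 120 N, or if a joint passes its speed limit or range.

ROBOT

A 6-joint arm with a two-finger parallel gripper is mounted at the origin on the work surface. World frame = base frame: x ahead of the robot, y to its left, z up, the work surface at z = 0. Lengths are in m, angles in rad, forces in N, time in s.
With the tool pointing down it reaches from about 0.35 to 0.875 m from the base axis. Payload 4.2 kg.
Tool frame: the origin (TCP) lies between the finger pads; the fingertips stand env.tips_ahead ahead of it and the grasp point (between the pads) lies 11 mm behind it (env.tips_ahead is the distance from the TCP to the fingertips, in m); z points along the fingers, y is the direction in which the jaws open and shut (so a half turn about z gives the same grasp; the last joint's range is limited). The gripper opens to 87 mm and grips with 3 to 60 N. Pads are 19 mm wide; open, the fingers measure 117 mm over their backs; the gripper's body (75 mm by 190 mm) begins 51 mm behind the grasp point.
Start: joints at [-0.85, 0.385, 0.008, 0, -1.194, -0.259], TCP at [0.278, -0.56, 0.231] pointing down, gripper open.
Joint ranges: [-3.14, 3.14], [-1.21, 2.06], [-1.07, 1.41], [-3.16, 2.05], [-2.99, -0.16], [-3.1, 3.1]. Speed limits (rad/s): [2.79, 2.79, 3.14, 3.14, 3.14, 3.14].

INTERFACE

Orientations are given as a unit quaternion [w, x, y, z].
In Python, from workcell import env gives the robot as it stands. Calls block until the motion is done:
- env.move_to(position, orientation): joint-space move of the TCP to a pose.
- env.servo_line(position, frame=None, speed=0.15, contact_N=None): straight line of the TCP; frame=None keeps the orientation; speed is the mean speed in m/s. With contact_N (N) it stops when the force on the tool has changed by that much, and returns True; else False.
- env.movej(angles): joint-space move.
- env.let_go() and env.close_gripper(strength=None): open the fingers fully, or close them until they stop; strength is the grip in N (None keeps the last).
- env.hold(seconds).
- env.solve_ik(position, orientation): joint angles nearest the present ones, or None.
- env.read_state(): the state.
- env.read_camera(name): name is "scene" or "top" or "wrist"; returns (picture, depth): 384x512x3 uint8, red, green, blue; 384x512 float32, m along the optical axis (not along the pixel's ray), 0 where there is no reading.
- env.camera_info(name): a dict with "vertical_fov" (degrees; the focal length in pixels is half the picture's height over the tangent of half this angle, whatever the lens; pixels are square), "cx", "cy" (the principal point, pixels), "world_from_camera" (4x4, takes a point from camera to world coordinates). Camera axes: x right, y down, z forward; pixel columns grow to the right and rows downward; lengths in m; the calibration is good to about 2 mm. A picture is of the moment at which its call begins: read the wrist's pose just before it. camera_info takes no time and is no camera call; for the wrist camera it gives the pose at the moment of the call.
A pose or a line that the arm cannot do raises env.IKError and nothing moves.
- env.job_done(): hands the job in, once; it reports no verdict.
The state is a dict: "time": time; "joints": joint angles; "qvel": joint speeds; "effort": joint torques, N m; "ee_pos": TCP position; "tool_rot": TCP orientation; "wrist_force": force on the tool from outside, world axes, zero at the start; "ft_torque": the same for the moment, N m; "grip_width": finger opening in m.
Only numpy, scipy, OpenCV 4.12 (cv2) and the standard library are available. Lean on these libraries where they do the work, as an engineer would, in place of code of your own. Each camera call takes 0.05 s, during which the arm holds its last target.

## Working session

There is one attempt and no reset: what is moved stays moved. The work goes in short steps, each a Python script; the robot and the scene stay as the last script left them, time stands still between calls to the robot, and variables do not carry over. Pictures are saved under pics/ and viewed, and the job is handed in when it is done.

```bash
ls; mkdir -p pics; python3 - <<'E'
from workcell import env
import cv2, numpy as np
for n in ["scene","top","wrist"]:
    p,d=env.read_camera(n); i=env.camera_info(n)
    cv2.imwrite(f"pics/{n}0.png",p[:,:,::-1]); np.savez(f"pics/{n}0.npz",p=p,d=d,T=i["world_from_camera"])
    print(n,i["vertical_fov"],i["cx"],i["cy"],np.round(i["world_from_camera"],3).tolist())
print(env.tips_ahead, env.read_state())
E
```

```text
pics
scene 47.23876434449525 261.00682590149177 190.63717624277047 [[0.707, 0.562, -0.43, 1.149], [0.707, -0.549, 0.445, -0.485], [0.014, -0.618, -0.786, 1.104], [0.0, 0.0, 0.0, 1.0]]
top 56.23636649684207 256.5247878720487 188.06814801421928 [[-0.002, -0.999, 0.043, 0.585], [-1.0, 0.002, -0.001, 0.06], [0.001, -0.043, -0.999, 1.185], [0.0, 0.0, 0.0, 1.0]]
wrist 68.34741015805943 257.03697764084023 192.4358711750252 [[-0.446, 0.866, 0.229, 0.215], [0.895, 0.43, 0.115, -0.588], [0.001, 0.256, -0.967, 0.385], [0.0, 0.0, 0.0, 1.0]]
0.008 {'time': 0.15, 'joints': array([-8.50385506e-01,  3.85403824e-01,  6.96479862e-03, -3.19371218e-04,
       -1.19401972e+00, -2.58623651e-01]), 'qvel': array([-3.79440296e-05, -2.23702287e-03,  3.45517298e-03,  2.10660530e-03,
        5.09776156e-04, -4.34835008e-04]), 'effort': array([-4.18079399e-04, -3.91052198e+01,  1.87586975e+01,  4.22237858e+00,
        1.23696338e-02, -1.34331526e-04]), 'ee_pos': array([ 0.27829707, -0.55914042,  0.22971111]), 'tool_rot': array([-2.59830992e-04, -2.28790091e-01,  9.73475414e-01,  8.03386163e-04]), 'wrist_force': array([0.55607501, 0.4689509 , 0.46177095]), 'ft_torque': array([ 0.07158433,  0.00960818, -0.00519452]), 'grip_width': 0.08688872881808603}
```

View pics/scene0.png

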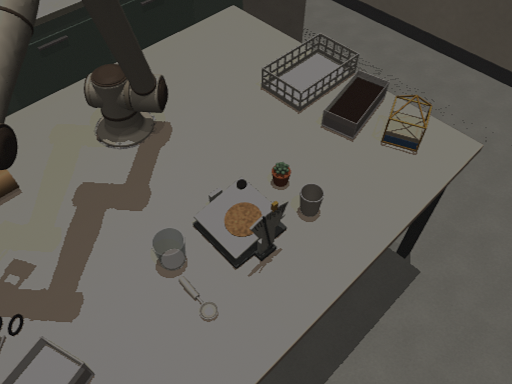

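View pics/top0.png

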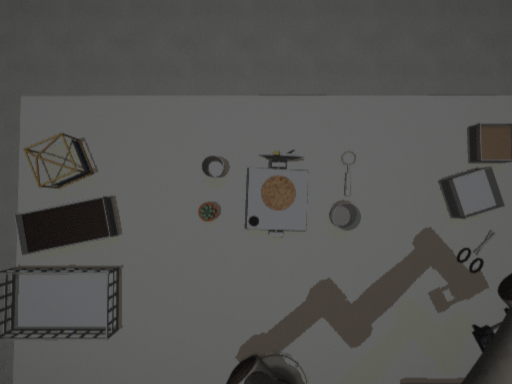

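```bash
cat > h.py <<'E'
import numpy as np, cv2
def K(info):
    f=192/np.tan(np.radians(info["vertical_fov"])/2); return f,info["cx"],info["cy"]
def ray(info,uv):
    f,cx,cy=K(info);T=np.array(info["world_from_camera"])
    d=T[:3,:3]@np.array([(uv[0]-cx)/f,(uv[1]-cy)/f,1.]); return T[:3,3],d
def onz(info,uv,z):
    o,d=ray(info,uv); return o+d*(z-o[2])/d[2]
def bydepth(info,uv,dep):
    o,d=ray(info,uv); return o+d*dep
def proj(info,P):
    f,cx,cy=K(info);T=np.array(info["world_from_camera"]); q=T[:3,:3].T@(np.array(P)-T[:3,3]); return np.array([cx+f*q[0]/q[2],cy+f*q[1]/q[2]])
E
python3 - <<'E'
from h import *
from workcell import env
a=np.load("pics/top0.npz"); i=env.camera_info("top")
p,d=a["p"],a["d"]
c=np.clip(p[135:245,190:370].astype(float)*1.8,0,255).astype(np.uint8)
cv2.imwrite("pics/topz.png",cv2.resize(c[:,:,::-1],None,fx=4.4,fy=4.4,interpolation=cv2.INTER_CUBIC))
b=np.load("pics/scene0.npz"); 
c=np.clip(b["p"][150:280,180:330].astype(float)*1.8,0,255).astype(np.uint8)
cv2.imwrite("pics/scenez.png",cv2.resize(c[:,:,::-1],None,fx=4.4,fy=4.4,interpolation=cv2.INTER_CUBIC))
for n,uv in dict(pad=(254,221),tl=(248,168),tr=(308,169),br=(307,231),bl=(247,230),mark=(276,153),cup=(215,167),suc=(208,211)).items():
    print(n,bydepth(i,uv,d[uv[1],uv[0]]).round(3))
E
```

```text
pad [0.532 0.067 0.088]
tl [0.702 0.086 0.009]
tr [ 0.699 -0.112  0.001]
br [ 0.495 -0.107 -0.002]
bl [ 0.499  0.09  -0.002]
mark [0.72  0.007 0.23 ]
cup [0.706 0.195 0.007]
suc [0.563 0.209 0.07 ]
```

View pics/topz.png

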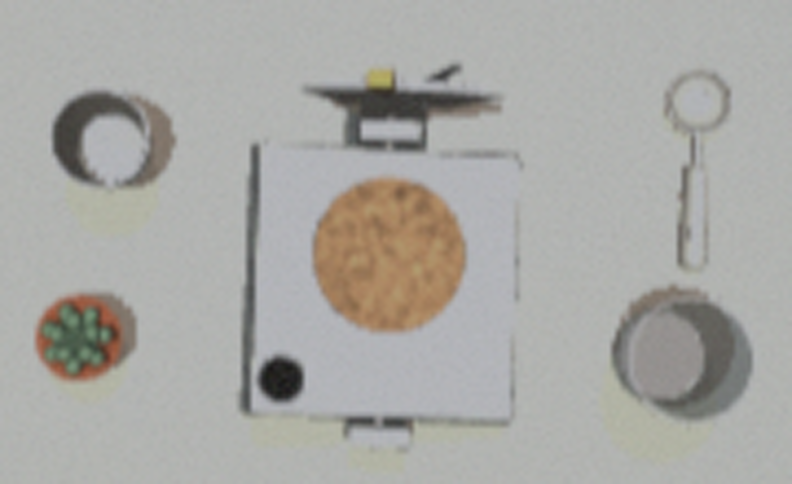

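View pics/scenez.png

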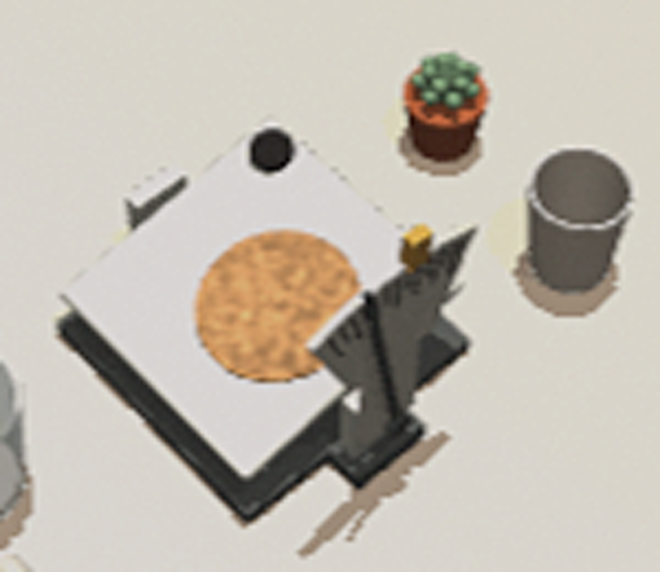

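```bash
cat > meas.py <<'E'
from h import *
from workcell import env
def cen(m,box):
    x0,y0,x1,y1=box; mm=np.zeros(m.shape[:2],np.uint8); mm[y0:y1,x0:x1]=m[y0:y1,x0:x1]
    n,l,s,c=cv2.connectedComponentsWithStats(mm,connectivity=8)
    k=1+np.argmax(s[1:,4]); return c[k],s[k]
def brass(p):
    h=cv2.cvtColor(p,cv2.COLOR_RGB2HSV); return ((h[...,0]>18)&(h[...,0]<34)&(h[...,1]>110)&(h[...,2]>40)).astype(np.uint8)
E
python3 - <<'E'
from meas import *
i=env.camera_info("top"); s=env.camera_info("scene")
a=np.load("pics/top0.npz"); b=np.load("pics/scene0.npz")
p=a["p"]
mt,st=cen(brass(p),(262,145,292,163)); print("top mark",mt,st)
ms,ss=cen(brass(b["p"]),(265,195,290,220)); print("scene mark",ms,ss)
# triangulate
o1,d1=ray(i,mt);o2,d2=ray(s,ms)
A=np.stack([d1,-d2],1);t=np.linalg.lstsq(A,o2-o1,rcond=None)[0]
print("mark",(o1+t[0]*d1).round(4),(o2+t[1]*d2).round(4))
dk=(p.max(2)<35).astype(np.uint8)
c,sx=cen(dk,(244,212,264,230)); print("pad px",c,sx, onz(i,c,0.088))
hsv=cv2.cvtColor(p,cv2.COLOR_RGB2HSV)
ck=((hsv[...,1]>90)&(hsv[...,0]<20)).astype(np.uint8)
c,sx=cen(ck,(255,165,305,220)); print("cork",c,sx,onz(i,c,0.069), 'depth',bydepth(i,c,a["d"][int(c[1]),int(c[0])]))
# plate quad
br=((p.min(2)>90)).astype(np.uint8)
pl=((p[...,2].astype(int)-p[...,0]>2)).astype(np.uint8)
print(p[180,252:260],p[180,330:333])
# plate plane by depth
ys,xs=np.mgrid[175:225:3,253:303:3]; P=np.array([bydepth(i,(u,v),a["d"][v,u]) for u,v in zip(xs.ravel(),ys.ravel())])
M=np.c_[P[:,:2],np.ones(len(P))];co=np.linalg.lstsq(M,P[:,2],rcond=None)[0];r=P[:,2]-M@co
k=abs(r)<.004;co=np.linalg.lstsq(M[k],P[k,2],rcond=None)[0];print("plane z=ax+by+c",co,k.mean())
c=np.clip(b["p"][185:265,235:300].astype(float)*2,0,255).astype(np.uint8)
cv2.imwrite("pics/sz2.png",cv2.resize(c[:,:,::-1],None,fx=7.4,fy=7.4,interpolation=cv2.INTER_NEAREST))
E
```

```text
top mark [276. 152.] [275 152   3   1   3]
scene mark [274.68181818 203.31818182] [272 201   6   6  22]
mark [0.723  0.0065 0.229 ] [0.7229 0.0064 0.229 ]
pad px [253.3559322  220.74576271] [249 217   9   9  59] [0.53311976 0.06858181 0.088     ]
cork [277.93884485 192.49490374] [262 176  33  34 883] [ 0.61953641 -0.00780357  0.069     ] depth [ 0.61958243 -0.00789418  0.0675011 ]
[[100 101 103]
 [ 98  99 102]
 [100 101 103]
 [ 98 100 102]
 [ 98 100 102]
 [100 100 103]
 [ 98  99 101]
 [ 99 100 102]] [[ 99  99  98]
 [ 99 100  99]
 [ 98 100  99]]
plane z=ax+by+c [-0.03183027  0.37218995  0.095118  ] 0.11072664359861592
```

View pics/sz2.png

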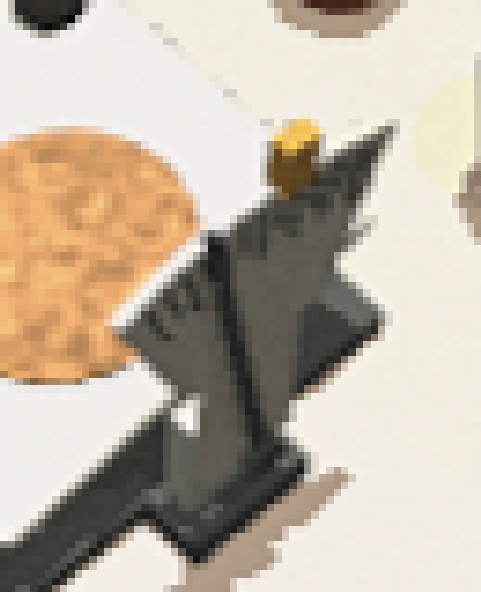

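```bash
python3 - <<'E'
from meas import *
env.close_gripper()
env.servo_line([0.278,-0.559,0.42],speed=0.25)
q=env.solve_ik([0.50,0.03,0.40],[0,0,1,0]); print(q)
env.move_to([0.50,0.03,0.40],[0,0,1,0])
s=env.read_state(); i=env.camera_info("wrist"); p,d=env.read_camera("wrist")
np.savez("pics/w1.npz",p=p,d=d,T=i["world_from_camera"])
c=np.clip(p.astype(float)*1.8,0,255).astype(np.uint8)
cv2.imwrite("pics/w1.png",cv2.resize(c[:,:,::-1],None,fx=1.5,fy=1.5))
print(s["time"],s["ee_pos"],s["tool_rot"],s["grip_width"],np.round(i["world_from_camera"],3))
E
```

```text
[ 0.38463005  0.09509183  0.03700825  0.         -1.51271274 -1.95542637]
4.8333 [0.50009773 0.02951192 0.39997764] [-2.43298455e-05  4.05746730e-04  9.99999915e-01 -7.17397870e-05] 0.00038313145163649105 [[ 0.001  0.967  0.256  0.43 ]
 [ 1.    -0.001 -0.     0.031]
 [-0.     0.256 -0.967  0.555]
 [ 0.     0.     0.     1.   ]]
```

View pics/w1.png

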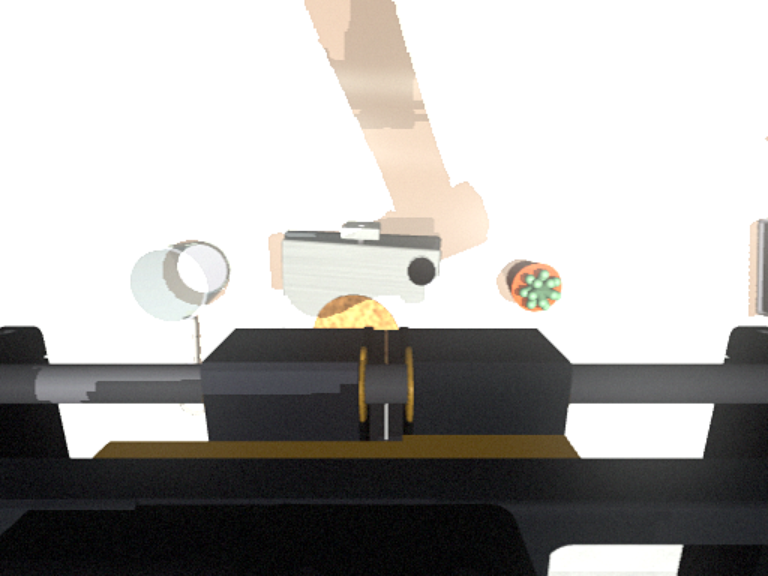

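```bash
python3 - <<'E'
from meas import *
a=np.load("pics/w1.npz"); w=env.camera_info("wrist"); t=env.camera_info("top"); p=a["p"]
g=cv2.cvtColor(p,cv2.COLOR_RGB2GRAY)
c,s=cen((g<50).astype(np.uint8),(268,168,294,194)); print("pad",c,s)
o1,d1=ray(w,c);o2,d2=ray(t,(253.36,220.75))
k=np.linalg.lstsq(np.stack([d1,-d2],1),o2-o1,rcond=None)[0]; print(o1+k[0]*d1,o2+k[1]*d2, bydepth(w,c,a["d"][int(c[1]),int(c[0])]))
cr=p[135:215,170:330]; cv2.imwrite("pics/w1z.png",cv2.resize(np.clip(cr*1.3,0,255).astype(np.uint8)[:,:,::-1],None,fx=5,fy=5,interpolation=cv2.INTER_NEAREST))
# plate plane by depth
P=np.array([bydepth(w,(u,v),a["d"][v,u]) for u in range(194,284,3) for v in range(166,195,3) if g[v,u]>70 and u<268])
M=np.c_[P[:,:2],np.ones(len(P))];co=np.linalg.lstsq(M,P[:,2],rcond=None)[0];r=P[:,2]-M@co
for _ in range(3): kk=abs(r)<.006;co=np.linalg.lstsq(M[kk],P[kk,2],rcond=None)[0];r=P[:,2]-M@co
print(co,kk.mean(),r[kk].std())
E
```

```text
pad [279.31468531 183.07692308] [272 174  17  16 143]
[0.53389928 0.06789753 0.10156664] [0.53375285 0.068459   0.10157818] [0.53656839 0.06883216 0.08995385]
[0.0050585  0.17845753 0.06614441] 0.992 0.0008749070003269365
```

View pics/w1z.png

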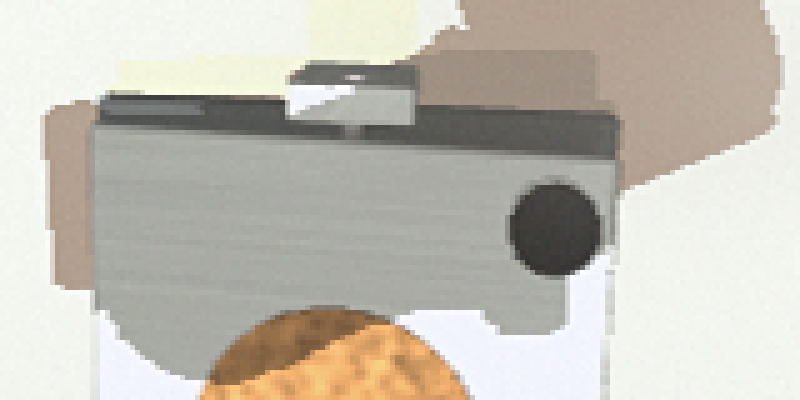

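```bash
python3 - <<'E'
from meas import *
w=env.camera_info("wrist"); t=env.camera_info("top");s=env.camera_info("scene")
print("pad w",onz(w,(281,180.7),.089),"top",onz(t,(253.36,220.75),.089))
A=onz(w,(189.4,154.4),.015);B=onz(w,(293.6,158.4),.015);print(A,B,np.linalg.norm(A-B))
yaw=np.arctan2(-(B-A)[0],(B-A)[1]);print("yaw",yaw)
ex=np.array([np.cos(yaw),np.sin(yaw),0]);ey=np.array([-np.sin(yaw),np.cos(yaw),0])
C=(A+B)/2+ex*.1; print("centre from base",C)
th=-.177
pad=onz(w,(281,180.7),.089); C2=pad+.07*ex-ey*(.075*np.cos(th)+.021*np.sin(th)); print("centre from pad",C2)
H=(C+C2)/2;H[2]=.055
# scene: intersect with scale plane
for n,uv in dict(mark=(274.68,203.3),top=(263.9,217.0),bot=(270.8,244.5)).items():
    o,d=ray(s,uv)
    for off in (.124,.130):
        k=((H+ex*off-o)@ex)/(d@ex);q=o+k*d-H; print(n,off,"y",q@ey,"z",q[2],"ang",np.arctan2(q@ey,q[2]),"r",np.hypot(q@ey,q[2]))
E
```

```text
pad w [0.53268165 0.07167027 0.089     ] top [0.53315445 0.06856132 0.089     ]
[ 0.49756916 -0.09766649  0.015     ] [0.50539122 0.10126849 0.015     ] 0.19908869973690024
yaw -0.039299423271198224
centre from base [ 0.60140298 -0.00212793  0.015     ]
centre from pad [ 0.59987221 -0.00115643  0.089     ]
mark 0.124 y 0.010522880949459561 z 0.1783838566149682 ang 0.058921814000646215 r 0.17869395995473947
mark 0.13 y 0.004136450785929873 z 0.19017793303548708 ang 0.02174699563171494 r 0.19022291249677215
top 0.124 y -0.02519529056739942 z 0.15370977052478924 ang -0.1624698969348581 r 0.15576102279312065
top 0.13 y -0.031097985921622613 z 0.16583801058870767 ang -0.18536751636195634 r 0.16872857044496573
bot 0.124 y 0.005548556410651363 z -0.011089700833825829 ang 2.6776777336215 r 0.01240032027110339
bot 0.13 y -0.000770505972557625 z 0.003270435138142007 ang -0.2313780078017116 r 0.0033599740246824674
```

```bash
python3 - <<'E'
from meas import *
env.move_to([0.79,0.01,0.40],[0,0,1,0])
i=env.camera_info("wrist"); p,d=env.read_camera("wrist")
np.savez("pics/w2.npz",p=p,d=d,T=i["world_from_camera"])
c=np.clip(p.astype(float)*1.3,0,255).astype(np.uint8)
cv2.imwrite("pics/w2.png",cv2.resize(c[:,:,::-1],None,fx=1.5,fy=1.5))
c=c[60:180,180:340]; cv2.imwrite("pics/w2z.png",cv2.resize(c[:,:,::-1],None,fx=5,fy=5,interpolation=cv2.INTER_NEAREST))
print(env.read_state()["time"],env.read_state()["ee_pos"])
E
```

```text
6.05 [0.78934751 0.00997295 0.40196017]
```

View pics/w2.png

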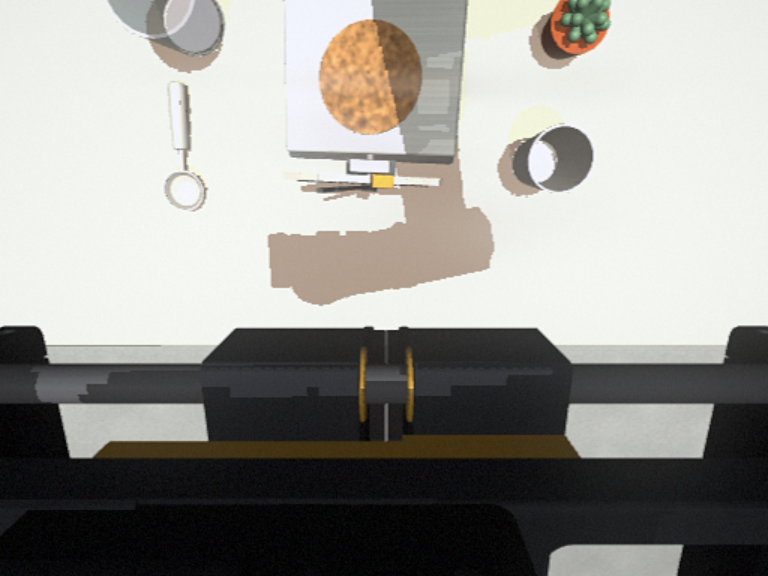

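View pics/w2z.png

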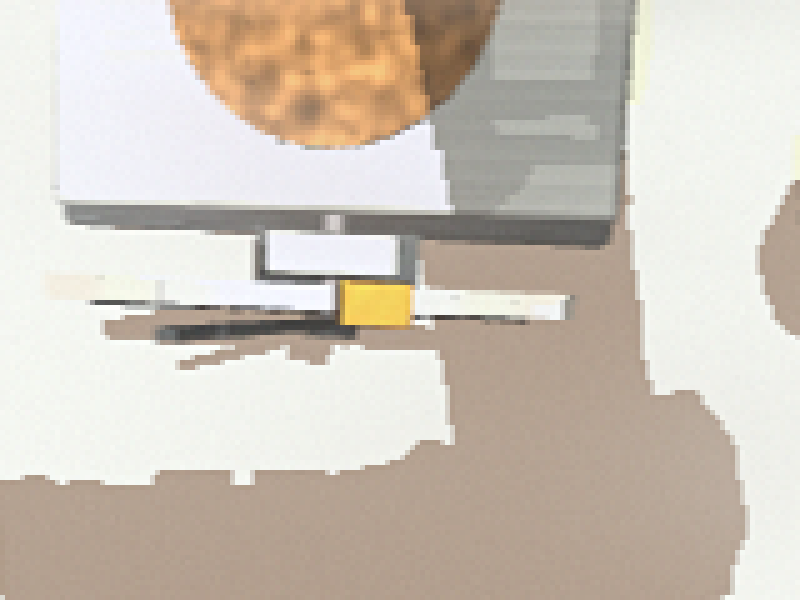

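```bash
python3 - <<'E'
from meas import *
w=env.camera_info("wrist")
m=onz(w,(255.1,120.8),.2325); n=onz(w,(213.4,127),.227); print("mark",m,"needle top",n)
yaw=-.0393; ex=np.array([np.cos(yaw),np.sin(yaw),0]);ey=np.array([-np.sin(yaw),np.cos(yaw),0])
hinge=onz(w,(180+334/5,60+222/5),.055); print("hinge pin",hinge)
print("brk",onz(w,(180+265/5,60+255/5),.07),onz(w,(180+410/5,60+255/5),.07))
L=onz(w,(180+62/5,60+203/5),.05);R=onz(w,(180+612/5,60+220/5),.08);print("plate +x corners",L,R)
for nm,H in (("pin",hinge),("cen",np.array([.6006,-.0016,.055]))):
  for k,P in (("mark",m),("ndl",n)):
    q=P-H; print(nm,k,"local",q@ex,q@ey,q[2],"ang",np.arctan2(q@ey,q[2]))
E
```

```text
mark [0.72287602 0.00973459 0.2325    ] needle top [ 0.72978903 -0.03769691  0.227     ]
hinge pin [ 0.69827821 -0.00545523  0.055     ]
brk [ 0.7093216  -0.02785734  0.07      ] [0.70931128 0.02010728 0.07      ]
plate +x corners [ 0.69189992 -0.09839461  0.05      ] [0.69865527 0.08493451 0.08      ]
pin mark local 0.023982010513395387 0.016144536935298416 0.1775 ang 0.09070555633325394
pin ndl local 0.03275326440104699 -0.030978727408922595 0.17199999999999993 ang -0.17819839950313915
cen mark local 0.12173627064800564 0.016130051085873415 0.17750000000000005 ang 0.09062461492837207
cen ndl local 0.13050752453565725 -0.030993213258347602 0.172 ang -0.1782799721676966
```

```bash
cat > geo.py <<'E'
from meas import *
yaw=-.0393; ex=np.array([np.cos(yaw),np.sin(yaw),0]);ey=np.array([-np.sin(yaw),np.cos(yaw),0])
C=np.array([.6006,-.0016,0])
def pad(th): return C-.07*ex+ey*(.075*np.cos(th)+.021*np.sin(th))+np.array([0,0,.055+.021*np.cos(th)-.075*np.sin(th)])
def tcp(th,dz=0): return pad(th)+np.array([0,0,env.tips_ahead+dz])
E
python3 - <<'E'
from geo import *
P=tcp(-.178); print(P)
env.move_to([P[0],P[1],.40],[0,0,1,0])
env.servo_line(P+[0,0,.025],speed=.2)
f0=env.read_state()["wrist_force"]
hit=env.servo_line(P-[0,0,.006],speed=.02,contact_N=2.0)
s=env.read_state(); print(hit,s["time"],s["ee_pos"],s["wrist_force"]-f0,f0,"expected tcp z",P[2])
p,d=env.read_camera("scene")
c=np.clip(p[150:280,180:330].astype(float)*1.8,0,255).astype(np.uint8)
cv2.imwrite("pics/s1.png",cv2.resize(c[:,:,::-1],None,fx=4.4,fy=4.4,interpolation=cv2.INTER_CUBIC))
E
```

```text
[0.53340814 0.07119286 0.09694781]
True 9.7083 [0.53331641 0.07133998 0.09837732] [0.57652764 0.16192146 1.10052152] [-0.14080482  0.54934218  0.54190044] expected tcp z 0.09694781016117615
```

View pics/s1.png

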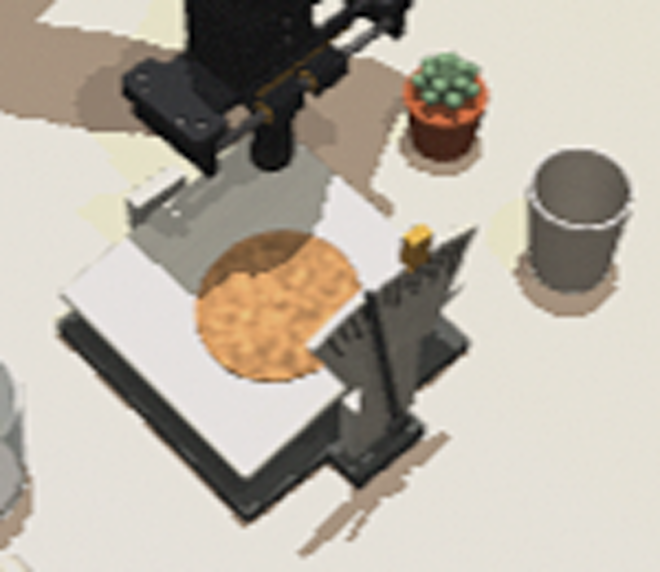

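```bash
python3 - <<'E'
from geo import *
f0=np.array([-0.14,0.55,0.54])
for th in (-.14,-.09,-.04,0,.03,.06):
    hit=env.servo_line(tcp(th,.0003+.006*abs(th)),speed=.02,contact_N=15)
    s=env.read_state(); print(th,hit,round(s["time"],2),s["ee_pos"].round(4),tcp(th)[2].round(4),(s["wrist_force"]-f0).round(1))
    if hit: break
env.hold(.2)
print((env.read_state()["wrist_force"]-f0).round(2),env.read_state()["ee_pos"])
p,d=env.read_camera("scene"); np.savez("pics/s2.npz",p=p)
c=np.clip(p[150:280,180:330].astype(float)*1.8,0,255).astype(np.uint8)
cv2.imwrite("pics/s2.png",cv2.resize(c[:,:,::-1],None,fx=4.4,fy=4.4,interpolation=cv2.INTER_CUBIC))
E
```

```text
-0.14 False 10.07 [0.5334 0.0725 0.0956] 0.0943 [-1.8  1.3  3.6]
-0.09 False 10.43 [0.5335 0.074  0.0915] 0.0907 [-0.9 -0.2  2.7]
-0.04 False 10.78 [0.5335 0.0753 0.0875] 0.087 [-1.5  0.9  3.2]
0 False 11.1 [0.5336 0.0762 0.0843] 0.084 [-2.1  0.6  3.5]
0.03 False 11.36 [0.5337 0.0767 0.0824] 0.0817 [-2.   0.5  4.6]
0.06 False 11.62 [0.5337 0.0772 0.0803] 0.0795 [-1.3  1.2  4.5]
[-1.    0.81  4.61] [0.5337113  0.07720709 0.08028435]
```

View pics/s2.png

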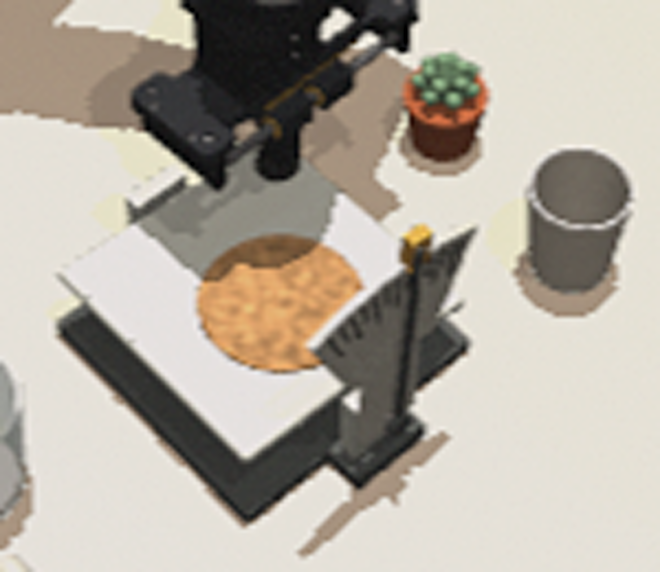

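```bash
cat > look.py <<'E'
from geo import *
import sys
def look(name):
    s=env.read_state()["ee_pos"]
    env.servo_line([s[0],s[1],.40],speed=.25)
    env.move_to([0.79,0.01,0.40],[0,0,1,0]); 
    i=env.camera_info("wrist"); p,d=env.read_camera("wrist"); np.savez(f"pics/{name}.npz",p=p,T=i["world_from_camera"])
    c=np.clip(p.astype(float)*1.3,0,255).astype(np.uint8)[60:180,180:340]; cv2.imwrite(f"pics/{name}.png",cv2.resize(c[:,:,::-1],None,fx=5,fy=5,interpolation=cv2.INTER_NEAREST))
    print(env.read_state()["time"],env.read_state()["ee_pos"])
E
python3 - <<'E'
from look import *
f0=np.array([-0.14,0.55,0.54])
hit=env.servo_line(tcp(.08,.0006),speed=.015,contact_N=15); env.hold(.2)
s=env.read_state(); print(hit,s["ee_pos"],tcp(.08),s["wrist_force"]-f0)
env.servo_line(s["ee_pos"]+[0,0,.02],speed=.03)
look("w3")
E
```

```text
False [0.53369573 0.07752947 0.07874809] [0.5336573  0.07752961 0.07793923] [-2.08082638  0.87994606  4.71532562]
15.5917 [0.78934607 0.01056639 0.40142575]
```

View pics/w3.png

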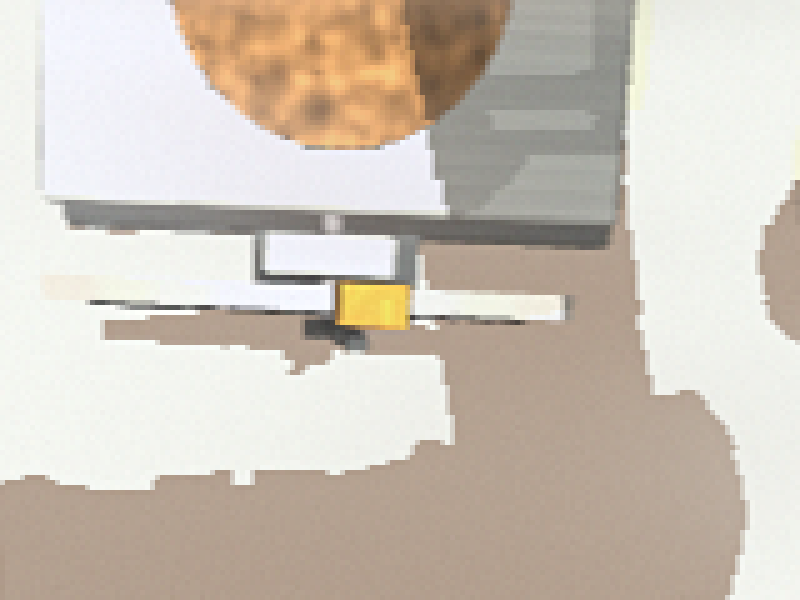

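```bash
python3 - <<'E'
from geo import *
a=np.load("pics/w3.npz");p=a["p"];g=cv2.cvtColor(p,cv2.COLOR_RGB2GRAY)
print(np.arange(238,266))
for v in range(114,133): print(v,g[v,238:266])
cc,st=cen(brass(p),(240,112,270,130));print(cc,st)
c=np.clip(p.astype(float)*3,0,255).astype(np.uint8)[108:138,232:272]; cv2.imwrite("pics/w3zz.png",cv2.resize(c[:,:,::-1],None,fx=18,fy=18,interpolation=cv2.INTER_NEAREST))
E
```

```text
[238 239 240 241 242 243 244 245 246 247 248 249 250 251 252 253 254 255
 256 257 258 259 260 261 262 263 264 265]
114 [167 173 176 180 183 183 187 189 189 191 191 190 190 189 189 190 190 188
 189 192 167 115 101 102  97 151 166 122]
115 [ 53  57  57  53  51  54  64  75  83  78  81  89  94  96 103 112 127 146
 153 159 137  98  98  99  97 151 167 123]
116 [100  87  75  73  71  78 117 161 150  90  99 107  94  88  81  79  76  73
  72  76  79  85  85  91 106 159 193 164]
117 [196 198 197 199 198 197 196 194 146  80 141 174 166 168 173 171 166 166
 165 164 163 162 159 137 111 158 191 162]
118 [192 190 189 190 190 189 191 194 152  80 136 164 161 163 166 162 162 158
 160 161 163 162 161 145 160 191 190 189]
119 [187 189 190 188 189 191 190 193 151  80 135 163 162 165 161 160 158 159
 160 160 162 160 162 143 155 189 188 185]
120 [191 191 190 191 190 190 191 194 153  80 135 164 164 163 159 158 159 159
 166 170 163 156 158 154 167 189 187 187]
121 [191 193 192 193 192 192 191 194 151  82 139 164 160 161 158 159 162 160
 165 169 164 159 160 148 161 190 188 188]
122 [ 73  85  83  64  68  87 103 
[... 625 characters left out ...]
7 108 130 128
 127 127 126 127 125 127 126 127 125 124]
128 [125 127 129 129 131 130 132 131 112  71  59  77  95  95  93 104 123 127
 125 126 127 126 127 126 126 125 126 126]
129 [126 128 128 128 127 128 126 127 130 133 111  85  96  97  93 106 121 127
 125 125 124 125 124 126 125 126 126 125]
130 [127 128 128 126 127 128 126 125 161 196 169 146 170 170 148 124 127 127
 129 128 128 127 128 127 128 127 127 127]
131 [127 125 126 127 128 126 125 125 161 190 190 189 190 190 191 191 192 190
 191 190 191 191 192 191 192 191 192 190]
132 [168 125 125 126 130 126 127 160 190 187 186 185 187 186 186 188 187 187
 188 187 187 186 186 186 186 186 186 186]
[254.69230769 120.69230769] [248 117  14   9 117]
```

View pics/w3zz.png

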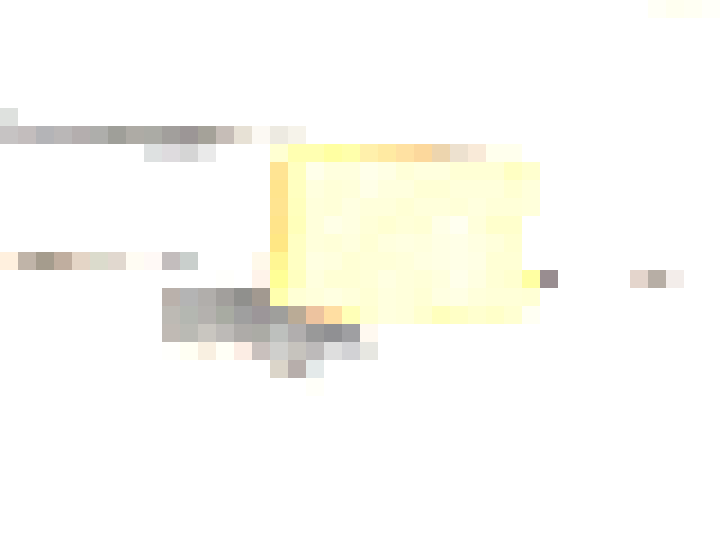

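```bash
python3 - <<'E'
from look import *
P=tcp(.101,.0006)
env.move_to([P[0],P[1],.40],[0,0,1,0])
env.servo_line([P[0],P[1],.095],speed=.2)
f0=env.read_state()["wrist_force"]
hit=env.servo_line(P,speed=.015,contact_N=15); env.hold(.25)
s=env.read_state(); print(hit,s["ee_pos"],P,s["wrist_force"]-f0)
env.servo_line(s["ee_pos"]+[0,0,.02],speed=.03)
look("w4")
a=np.load("pics/w4.npz");p=a["p"];g=cv2.cvtColor(p,cv2.COLOR_RGB2GRAY)
print(np.arange(242,268))
for v in range(119,132): print(v,g[v,242:268])
E
```

```text
False [0.53366387 0.07795331 0.0777675 ] [0.53366897 0.07782622 0.07693085] [-2.06237313  1.1515112   5.35321692]
23.1917 [0.78934227 0.01059176 0.40142332]
[242 243 244 245 246 247 248 249 250 251 252 253 254 255 256 257 258 259
 260 261 262 263 264 265 266 267]
119 [189 188 190 194 152  79 134 165 160 165 163 160 160 158 160 160 161 159
 161 145 157 190 188 187 188 187]
120 [191 191 192 195 152  81 134 165 162 162 160 159 161 159 165 170 166 157
 159 149 164 190 186 188 188 186]
121 [192 192 192 195 151  81 140 165 161 160 159 158 160 161 165 169 165 158
 160 148 163 191 187 189 189 189]
122 [ 70  86 101 107  84  86 140 162 160 159 159 157 159 161 164 169 163 155
 162 147 159 190 189 189 188 188]
123 [106  98  88  90  78  94 143 162 159 157 159 160 157 161 162 169 164 160
 163 122  49  83 106 100  92  71]
124 [ 58  59  52  47  53 112 156 163 163 162 161 162 160 160 163 167 162 159
 160 134 149 196 193 195 169 128]
125 [ 60  62  57  51  51  54  58  67  78  84 101 118 121 124 133 144 144 145
 153 140 115 124 120 159 194 166]
126 [ 60  64  66  57  54  52  64  61  49  49  56  83 114 128 125 124 124 125
 125 125 126 126 123 124 122 125]
127 [ 87  81  85  83  78  63  69  73  52  62  70  64  66  98 124 125 128 126
 127 127 127 127 125 126 126 125]
128 [130 130 131 133 131 114  86  75  52  74  96  95  95 102 119 128 125 126
 127 128 128 127 125 126 126 126]
129 [129 128 129 126 128 132 131 120  92  77  94  90  92 104 121 125 125 125
 126 124 124 124 124 125 126 125]
130 [127 127 128 125 162 194 167 161 196 185 148 121 117 117 124 128 127 126
 127 127 128 129 127 127 127 126]
131 [127 126 123 126 160 190 189 188 188 190 191 193 192 192 191 191 190 191
 189 191 192 191 190 189 192 166]
```

View pics/w4.png

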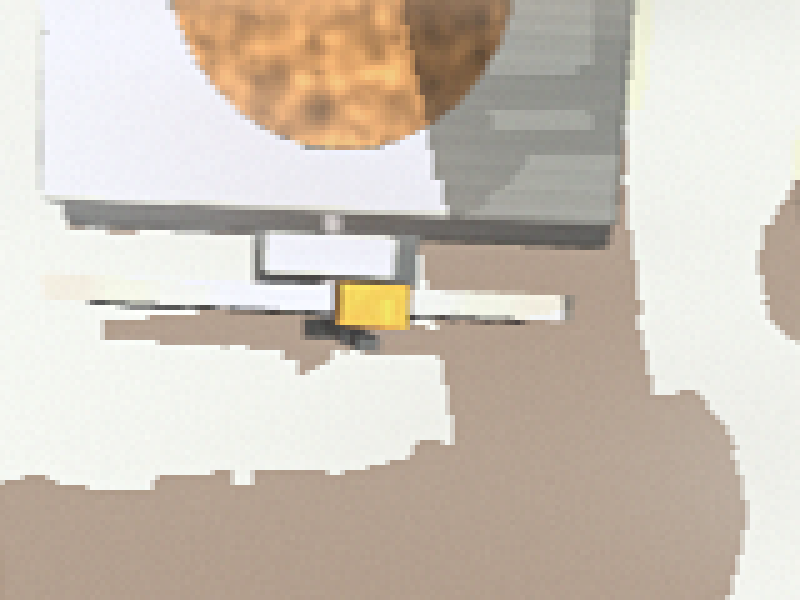

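```bash
python3 - <<'E'
from geo import *
p,d=env.read_camera("scene"); np.savez("pics/s3.npz",p=p)
t,_=env.read_camera("top"); t0=np.load("pics/top0.npz")["p"]
c=np.clip(p[185:265,235:300].astype(float)*2,0,255).astype(np.uint8)
cv2.imwrite("pics/s3.png",cv2.resize(c[:,:,::-1],None,fx=7.4,fy=7.4,interpolation=cv2.INTER_NEAREST))
s=env.camera_info("scene")
for th in (.03,.06,.09,.12): print(th,proj(s,C+.1305*ex+ey*.175*np.sin(th)+np.array([0,0,.055+.175*np.cos(th)])).round(1),"mark",proj(s,C+.122*ex+ey*.165*np.sin(th)+np.array([0,0,.055+.165*np.cos(th)])).round(1))
print(env.read_state()["time"],env.read_state()["wrist_force"])
E
```

```text
0.03 [274.9 206.8] mark [272.3 207.2]
0.06 [276.4 205.8] mark [273.7 206.2]
0.09 [278.  204.7] mark [275.2 205.2]
0.12 [279.5 203.7] mark [276.6 204.3]
23.2917 [-0.19152226 -0.4215106   0.73235987]
```

View pics/s3.png

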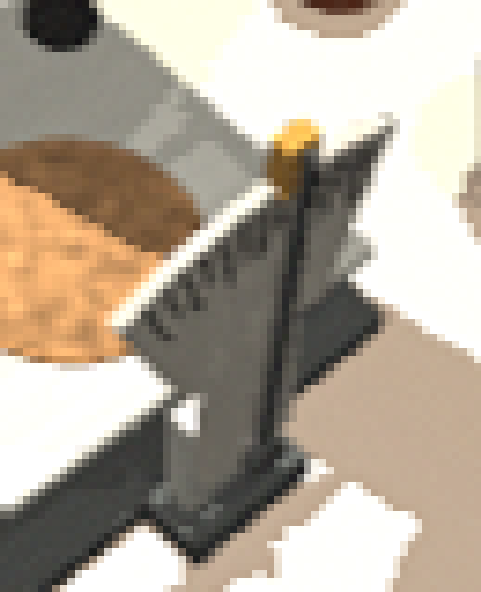

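```bash
python3 - <<'E'
from workcell import env
print(env.job_done())
E
```

```text
the job is handed in; nothing more can be done
None
```

I pressed the rubber pad down with closed fingertips in two stages, then lifted clear and handed the job in with the pointer standing at the brass mark. The robot's clock read 23.3 s at the last check before handing in.

**Measured angles:** At the start the needle was at about -0.178 rad and the mark at about +0.091 rad. The depth image gave the plate's starting tilt as -0.177 rad, which agrees.

**Pressing:** The first press stopped short, at about 0.068 rad. The second brought the needle to about 0.08 rad. The wrist force changed by about 5 N upwards at most, plus about 2 N sideways, measured at the end of each step. Nothing but the pad was pressed.

**Last checks, with the arm clear:**
- **Wrist view from above:** the needle is about 1.5 to 2 mm short of the middle of the mark.
- **Scene camera:** it shows about 3 mm short. The two views differ by 1 to 1.5 mm, but both are well inside the 8 mm limit.
- **Stand:** the mark and base look the same in the wrist view before and after the second press, so no shift was visible.
- **Cup, plant, glass and spoon:** I did not measure their positions again at the end, but nothing was brought near them.

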